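Find the heavy side of a drive wheel and turn it to the drill guide

ROBOT

A 7-joint arm with a two-finger parallel gripper is mounted at the origin on the work surface. World frame = base frame: x ahead of the robot, y to its left, z up, the work surface at z = 0. Lengths are in mm, angles in rad, forces in N, time in s.
With the tool pointing down it reaches from about 400 to 875 mm from the base axis. Payload 4.4 kg.
Tool frame: the origin (TCP) lies at the very end of the fingers, on their centre line; the grasp point (between the pads) lies 19 mm behind it; z points along the fingers, y is the direction in which the jaws open and shut (so a half turn about z gives the same grasp; the last joint's range is limited). The gripper opens to 85 mm and grips with 20 to 120 N. Pads are 22 mm wide; open, the fingers measure 114 mm over their backs; the gripper's body (76 mm by 85 mm) begins 54 mm behind the grasp point. The pads swing forward as they close: fully open they stand 13 mm farther back than shut.
Start: joints at [1.246, 0.628, 0.038, 1.517, -0.027, 0.996, -0.02], TCP at [166.376, -628.36, 231.313] pointing down, gripper open.
Joint ranges: [-3.06, 3.06], [-0.37, 2.12], [-1.25, 1.32], [0.18, 2.47], [-1.1, 4.24], [0.23, 1.98], [-2.94, 2.94]. Speed limits (rad/s): [2.57, 2.57, 3.14, 3.14, 3.14, 3.14, 3.14].

INTERFACE

Orientations are given as [roll, pitch, yaw] about the fixed x, y, z axes, in that order (R = Rz(yaw) Ry(pitch) Rx(roll)).
In Python, from cell import read_state, get_image, calibration, finish_job gives the robot as it stands. The module is installed in compiled form; this text tells all that it offers.
- The arm moves only by the tool apply_moves, never from a script. Its argument "increments" is a list of rows, each an object of numbers: "tx", "ty", "tz": the shift along the world's x, y, z in m; "rx", "ry", "rz": the turn, a rotation vector about the world's x, y, z in units of 5 degrees (1.0 is 5 degrees); "claw": the finger opening in m, from 0 to 0.0854. In form: [{"tx": .., "ty": .., "tz": .., "rx": .., "ry": .., "rz": .., "claw": ..}, ...]. A call has 1 to 12 rows; each row is the pose to reach, as a shift and turn from the pose commanded when the call began; what a row does not reach only later rows make up. A row lasts 1/10 s, in which the tool goes at most 50 mm and 8.59 degrees, less where a joint would pass 70% of its speed; a pose out of reach is approached as far as the arm can. A call with a gripper value outside its range is refused whole. The fingers move at their own pace and stop on an object; the grip force is fixed at half the most. Time passes only in rows, so rows that repeat a pose let the fingers close. It gives the time, the measured TCP pose, the force and the opening at its end, in the units of the state.
- read_state(): the state, without advancing time (a new reading comes with each control period).
- get_image(name): name is "scene" or "top" or "wrist"; returns the picture (384x512x3 uint8, red, green, blue); there is no depth.
- calibration(name): a dict with "camera_matrix" (3x3 intrinsics, pixels), "distortion" ([k1, k2, p1, p2, k3] as OpenCV has them; the pictures are not rectified), "origin" and "attitude" of the camera in the world. Camera axes: x right, y up, looking along -z (the intrinsics and any distortion apply to the point x, -y, -z); pixel columns grow to the right and rows downward; lengths in mm; the calibration is good to about 2 mm. A picture is of the moment at which its call begins: read the wrist's pose just before it. calibration takes no time and is no camera call; for the wrist camera it gives the pose at the moment of the call.
- finish_job(): hands the job in, once; it reports no verdict.
The state is a dict: "clock": time; "qpos": joint angles; "qd": joint speeds; "tau": joint torques, N m; "eef_pos": TCP position; "tool_rot": TCP orientation; "force": force on the tool from outside, world axes, zero at the start; "torque": the same for the moment, N m; "width": finger opening in mm.
Only numpy, scipy, OpenCV 4.12 (cv2) and the standard library are available. Lean on these libraries where they do the work, as an engineer would, in place of code of your own. Each camera call takes 0.05 s, during which the arm holds its last target. There are 200 camera calls.

TASK

Lift the drive wheel off its wooden rest, set its shaft gently on the four rollers of the grey stand and let go, so that it turns by itself until its heavy side hangs straight down and it is still. Then take it again without letting it spin in your grip, and set it gently in the drilling cradle, turned so that the side that hung down faces the slanted guide tube, and let go. Never let the wheel fall to the bench, and leave the bowl, the two stoppers and the brush where they are.

Things in the scene. Friction and masses are not known exactly. Their poses are not given: they have to be found in the camera images.
- wheel_center (a point): Centre of the drive wheel: a grey metal disc 120 mm in diameter, 30 mm thick, with flat faces, on a steel shaft 20 mm thick and 160 mm long (80 mm to each side), and a boss of 44 mm diameter standing out 6 mm on each face. y axis along the shaft. It starts in the rest, shaft level, disc upright. The disc can be gripped across its 30 mm thickness anywhere at the rim.
- wheel: The same drive wheel as a whole, 0.55 to 0.85 kg, origin at its centre, y axis along the shaft. Six dark holes in each face, belt grooves round the rim. One side is heavier (centre of mass about 6 mm off the shaft), which cannot be seen.
- wheel_heavy (a point): Point on the wheel's rim, 60 mm from wheel_center, at the middle of the heavy side. It starts above the level of the shaft. Left free on the rollers, the wheel swings to and fro and comes to rest in some 2 to 5 s with this point lowest.
- rest: Wooden rest block on which the wheel stands at the start, fixed: base 130 x 110 x 12 mm, two slanted bars that carry the rim from below and keep the wheel's centre 80 mm above the bench. Origin under its middle, z up, y along the wheel's shaft (roughly).
- stand: Grey roller stand, fixed: base 120 x 190 x 12 mm, two upright plates 70 mm high; inboard of each a pair of free-turning steel rollers, 36 mm diameter, 20 mm thick: centres 64 mm above the bench, 20 mm to either side in x, 55 mm from the middle in y. Origin under its middle, z up, y along the shaft of a wheel lying on it; the disc hangs between the pairs.
- stand_seat (a point): Where the wheel's centre is when its shaft lies on all four rollers: 84 mm above the middle of the stand's underside. The wheel may sit up to 15 mm off it along the shaft.
- cradle: Drilling cradle, fixed: dark steel base 190 x 110 x 12 mm (125 mm to -x, 65 mm to +x of the origin), two slanted wooden bars 80 mm wide that carry the wheel's rim and stop it turning by friction, and on its -x side (the robot's) a steel guide tube, 18 mm diameter, slanting 30 degrees up to the wheel's centre, its end 9 mm short of the rim. Origin under the wheel's middle, z up, y along the shaft.
- cradle_seat (a point): Where the wheel's centre is when its rim rests on both bars of the cradle, 80 mm above the bench. The wheel may sit up to 15 mm off it along the shaft.
- cradle_aim (a point): Point on the seated wheel's rim at which the guide tube points: 60 mm from cradle_seat, to the cradle's -x side, 30 degrees below level (60 degrees round from straight down). The heavy side has to end here, within 20 degrees round the wheel.
- bowl: Loose white bowl, 110 mm across and 50 mm high, a bystander. Origin under its middle.
- stopper: Loose turned plaster stopper, 68 mm across its foot and 70 mm high, a bystander. Origin under its middle.
- stopper2: A second such plaster stopper, a bystander. Origin under its middle.
- brush: Loose brush 180 mm long lying flat, a bystander.
There are look-alikes about, which are no part of the job. Leave any purple or yellow look-alike of the stand alone.

How it is judged (in metres and radians):
On the way:
1. the wheel, let go, lies on the rollers of the stand and has come to rest with its heavy side down (within 15 degrees) (contact force between the fingers and wheel below 0.1 N and contact force between wheel and stand above 2 N and distance between wheel_center and stand_seat below 0.022 m and height (world z) of wheel_heavy below 0.0265 m and angular speed of wheel below 0.15 rad/s), for 0.4 s.
At the end, for the whole second after the job is handed in: The wheel lies still in the drilling cradle, let go, its centre within 22 mm of cradle_seat and its shaft within 0.2 rad of the cradle's y axis, its heavy side facing the guide tube within 20 degrees (between 40 and 80 degrees round from straight down) (distance between wheel_center and cradle_seat below 0.022 m and x of wheel_heavy in the frame of cradle below -0.0386 m and z of wheel_heavy in the frame of cradle below 0.0696 m and angle between the y axis of wheel and the y axis of cradle, either way round below 0.2 rad and contact force between wheel and cradle above 2 N and linear speed of wheel below 0.01 m/s and angular speed of wheel below 0.1 rad/s); the robot touches nothing.
It fails at once if the wheel falls to the bench (height (world z) of wheel_center below 0.066 m).
It fails at once if the wheel is dropped: it moves at over 0.55 m/s while the fingers do not hold it (a free fall of over 15 mm) (contact force between the fingers and wheel below 0.1 N and linear speed of wheel above 0.55 m/s).
It fails at once if the bowl, a stopper or the brush is moved by over 30 mm (distance of any of bowl, stopper, stopper2, brush from where it was at the start of the episode above 0.03 m).
It also fails if it takes over 61 s, if anything falls off the work surface, if the arm or the gripper's body presses on something with over 40 N, if the wrist force passes 120 N, or if a joint passes its speed limit or range.

## Working session

There is one attempt and no reset: what is moved stays moved. The work goes in short steps, Python scripts to look and compute and a tool call to move; the robot and the scene stay as the last step left them, time stands still between calls to the robot, and variables do not carry over. Pictures are saved under pics/ and viewed, about 8 in all and at most 12, crops included, and the job is handed in when it is done.

Besides the shell and the picture viewer there is one more tool, called after "Emit:" as name(argument=value, ...) on one line, values as JSON. apply_moves: Moves the arm, as the interface text tells. Its arguments: {"type":"object","properties":{"increments":{"type":"array"}},"required":["increments"]}

```bash
mkdir -p pics
cat > h.py <<'E'
import numpy as np, cv2
from cell import *
from scipy.spatial.transform import Rotation as R
def snap(name,fn=None):
    c=calibration(name); im=get_image(name)
    if fn: cv2.imwrite('pics/'+fn,im[:,:,::-1])
    return im,c
def pose(c):
    a=np.array(c['attitude'],float); 
    M=a if a.shape==(3,3) else R.from_euler('xyz',a).as_matrix()
    return M,np.array(c['origin'],float)
def ray(c,uv):
    M,o=pose(c)
    p=cv2.undistortPoints(np.array(uv,float).reshape(-1,1,2),np.array(c['camera_matrix'],float),np.array(c['distortion'],float)).reshape(-1,2)
    d=np.c_[p[:,0],-p[:,1],-np.ones(len(p))]@M.T
    return o,d
def onz(c,uv,z):
    o,d=ray(c,uv); return o+d*((z-o[2])/d[:,2])[:,None]
def proj(c,P):
    M,o=pose(c); q=(np.array(P,float).reshape(-1,3)-o)@M; q=q*[1,-1,-1]
    return cv2.projectPoints(q,np.zeros(3),np.zeros(3),np.array(c['camera_matrix'],float),np.array(c['distortion'],float))[0].reshape(-1,2)
E
python3 - <<'E'
from h import *
for n in('scene','top'):
    im,c=snap(n,n+'0.png'); print(n,c)
print(read_state())
a=cv2.imread('pics/scene0.png');b=cv2.imread('pics/top0.png')
cv2.imwrite('pics/both.png',cv2.resize(np.vstack([a,b]),None,fx=.78,fy=.78))
E
```

```text
scene {'camera_matrix': array([[447.24424057,   0.        , 258.74328402],
       [  0.        , 447.24424057, 198.43789928],
       [  0.        ,   0.        ,   1.        ]]), 'distortion': array([0.02799532, 0.        , 0.        , 0.        , 0.        ]), 'origin': array([1364.89497172,  -31.9851154 , 1051.9240935 ]), 'attitude': array([ 0.72915129, -0.00994163,  1.64276495])}
top {'camera_matrix': array([[413.11277878,   0.        , 253.56126062],
       [  0.        , 413.11277878, 192.70090107],
       [  0.        ,   0.        ,   1.        ]]), 'distortion': array([-0.10693305,  0.        ,  0.        ,  0.        ,  0.        ]), 'origin': array([ 386.76029548,  -93.96616038, 1382.58087799]), 'attitude': array([ 0.09981926,  0.00749077, -1.55956925])}
{'clock': 0.1, 'qpos': array([ 1.24619101,  0.62925305,  0.0384774 ,  1.51825506, -0.02699805,
        0.9962992 , -0.01995799]), 'qd': array([ 0.0005114 , -0.00179017,  0.00049374, -0.00436126, -0.00027635,
       -0.00043097,  0.0005803 ]), 'tau': array([ 1.87858859e-03, -5.64532936e+01,  1.22947946e+00, -1.93975157e+01,
        1.11048928e-02,  5.31783822e-03, -9.22457161e-06]), 'eef_pos': array([ 166.22123974, -627.81579513,  230.48615882]), 'tool_rot': array([-3.13989727e+00,  3.75161256e-05,  2.58822304e-01]), 'force': array([-0.39578985, -0.91458056,  0.73714131]), 'torque': array([-0.03006774, -0.03009252,  0.04726726]), 'width': 85.18255775368446}
```

View pics/top0.png

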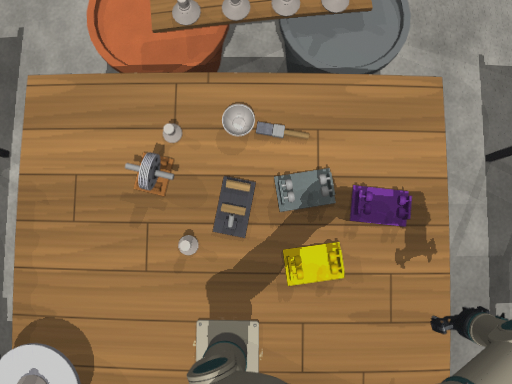

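View pics/scene0.png

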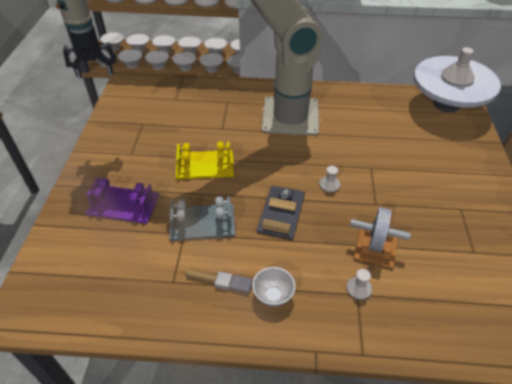

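The top view shows the wheel on its rest at (150,173), the cradle at (235,207), the bowl at (238,120), the brush at (280,130) and the stoppers at (172,132) and (188,244). Three objects look like the stand: grey (305,188), purple (380,205) and yellow (314,263). The grey one fits the description. I'll confirm that in an enlarged crop.

Run:
```python
from h import *
im=cv2.imread('pics/top0.png'); a=im[105:275,115:345]
a=cv2.resize(a,None,fx=3.4,fy=3.4,interpolation=cv2.INTER_CUBIC); cv2.imwrite('pics/crop1.png',a)
c=calibration('top')
for n,p,z in[('wheel',(150,173),80),('stand',(305,188),12),('cradle',(235,207),12),('bowl',(238,120),50),('st1',(172,132),0),('st2',(188,244),0),('brush',(280,130),10)]: print(n,onz(c,[p],z).round())
```

```text
wheel [[577. 251.  80.]]
stand [[ 541. -254.   12.]]
cradle [[475. -21.  12.]]
bowl [[762. -28.  50.]]
st1 [[732. 201.   0.]]
st2 [[351. 135.   0.]]
brush [[ 739. -170.   10.]]
```

View pics/crop1.png

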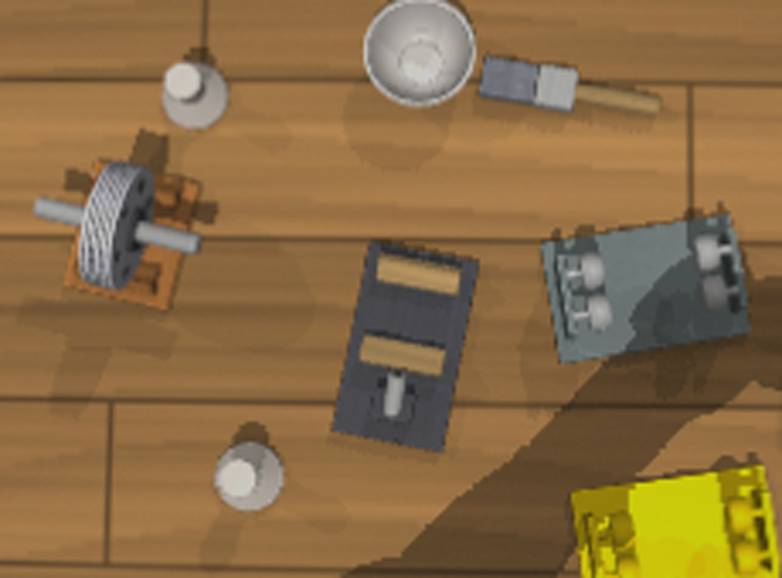

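The crop confirms it: the grey stand has corners at about (543,243), (728,213), (749,333) and (561,362). The cradle corners are (369,241), (480,262), (443,452) and (332,431). The wheel's shaft runs from (36,207) to (199,242). Next I measure these.

Run:
```python
from h import *
c=calibration('top');s=calibration('scene')
f=lambda P:(np.array(P,float)+.5)/3.4-.5+[115,105]
for n,P,z in[('stand',[(543,243),(728,213),(749,333),(561,362)],12),('cradle',[(369,241),(480,262),(443,452),(332,431)],12),('rest',[(96,158),(202,182),(167,309),(65,285)],12),('shaft',[(36,207),(199,242)],80)]:
    X=onz(c,f(P),z); d=np.diff(np.r_[X,X[:1]],axis=0)[:,:2]
    print(n,X.mean(0).round(1),np.hypot(*d.T).round(),np.degrees(np.arctan2(d[:,1],d[:,0])).round(1),'scene px',proj(s,X).round().tolist())
```

```text
stand [ 537.5 -252.2   12. ] [186. 120. 187. 118.] [ -80.1 -170.5   99.3    8.9] scene px [[234.0, 234.0], [169.0, 239.0], [171.0, 207.0], [232.0, 203.0]]
cradle [477.5 -17.8  12. ] [111. 189. 110. 190.] [-100.2  169.7   80.1   -9.9] scene px [[293.0, 237.0], [255.0, 230.0], [270.0, 184.0], [304.0, 191.0]]
rest [586.5 256.5  12. ] [111. 131. 106. 131.] [-102.4  166.4   77.6  -11.5] scene px [[393.0, 268.0], [352.0, 258.0], [360.0, 223.0], [396.0, 231.0]]
shaft [584.9 254.1  80. ] [161. 161.] [-101.6   78.4] scene px [[410.0, 236.0], [350.0, 223.0]]
```

Sizes match the description: stand 187x119, cradle 190x110, shaft 161. Estimated poses:

| Item | Position (mm) | Yaw |
|---|---|---|
| Wheel | (585, 254) | -11.6° |
| Stand | (537, -252) | +9.4° |
| Cradle seat | (507, -23) | -10° |

I'm moving toward the wheel by way of the outside.

Emit:
apply_moves(increments=[{"tx": 0.38,"ty": 0.38,"tz": 0.04,"rz": -5.3,"claw": 0.075},{"tx": 0.38,"ty": 0.38,"tz": 0.04,"rz": -5.3,"claw": 0.075},{"tx": 0.38,"ty": 0.38,"tz": 0.04,"rz": -5.3,"claw": 0.075},{"tx": 0.38,"ty": 0.38,"tz": 0.04,"rz": -5.3,"claw": 0.075},{"tx": 0.38,"ty": 0.38,"tz": 0.04,"rz": -5.3,"claw": 0.075},{"tx": 0.38,"ty": 0.38,"tz": 0.04,"rz": -5.3,"claw": 0.075},{"tx": 0.38,"ty": 0.38,"tz": 0.04,"rz": -5.3,"claw": 0.075},{"tx": 0.38,"ty": 0.38,"tz": 0.04,"rz": -5.3,"claw": 0.075},{"tx": 0.4,"ty": 0.45,"tz": 0.04,"rz": -5.3,"claw": 0.075},{"tx": 0.41,"ty": 0.5,"tz": 0.04,"rz": -5.3,"claw": 0.075},{"tx": 0.41,"ty": 0.55,"tz": 0.04,"rz": -5.3,"claw": 0.075},{"tx": 0.41,"ty": 0.6,"tz": 0.04,"rz": -5.3,"claw": 0.075}])

```text
$.increments[0]: bad value
```

Emit:
apply_moves(increments=[{"tx": 0.38,"ty": 0.38,"tz": 0.04,"rx": 0,"ry": 0,"rz": -5.3,"claw": 0.075},{"tx": 0.38,"ty": 0.38,"tz": 0.04,"rx": 0,"ry": 0,"rz": -5.3,"claw": 0.075},{"tx": 0.38,"ty": 0.38,"tz": 0.04,"rx": 0,"ry": 0,"rz": -5.3,"claw": 0.075},{"tx": 0.38,"ty": 0.38,"tz": 0.04,"rx": 0,"ry": 0,"rz": -5.3,"claw": 0.075},{"tx": 0.38,"ty": 0.38,"tz": 0.04,"rx": 0,"ry": 0,"rz": -5.3,"claw": 0.075},{"tx": 0.38,"ty": 0.38,"tz": 0.04,"rx": 0,"ry": 0,"rz": -5.3,"claw": 0.075},{"tx": 0.38,"ty": 0.38,"tz": 0.04,"rx": 0,"ry": 0,"rz": -5.3,"claw": 0.075},{"tx": 0.38,"ty": 0.38,"tz": 0.04,"rx": 0,"ry": 0,"rz": -5.3,"claw": 0.075},{"tx": 0.4,"ty": 0.45,"tz": 0.04,"rx": 0,"ry": 0,"rz": -5.3,"claw": 0.075},{"tx": 0.41,"ty": 0.5,"tz": 0.04,"rx": 0,"ry": 0,"rz": -5.3,"claw": 0.075},{"tx": 0.41,"ty": 0.55,"tz": 0.04,"rx": 0,"ry": 0,"rz": -5.3,"claw": 0.075},{"tx": 0.41,"ty": 0.6,"tz": 0.04,"rx": 0,"ry": 0,"rz": -5.3,"claw": 0.075}])

```text
clock: 1.3
eef_pos: [535.6, -165.7, 267.8]
tool_rot: [3.142, -0.0, -0.204]
force: [0.1, 0.5, 0.7]
width: 75.1
```

Emit:
apply_moves(increments=[{"tx": 0.045,"ty": 0.41,"tz": -0.02,"rx": 0,"ry": 0,"rz": 0,"claw": 0.075},{"tx": 0.045,"ty": 0.41,"tz": -0.02,"rx": 0,"ry": 0,"rz": 0,"claw": 0.075},{"tx": 0.045,"ty": 0.41,"tz": -0.02,"rx": 0,"ry": 0,"rz": 0,"claw": 0.075},{"tx": 0.045,"ty": 0.41,"tz": -0.02,"rx": 0,"ry": 0,"rz": 0,"claw": 0.075},{"tx": 0.045,"ty": 0.41,"tz": -0.02,"rx": 0,"ry": 0,"rz": 0,"claw": 0.075},{"tx": 0.045,"ty": 0.41,"tz": -0.02,"rx": 0,"ry": 0,"rz": 0,"claw": 0.075},{"tx": 0.045,"ty": 0.41,"tz": -0.02,"rx": 0,"ry": 0,"rz": 0,"claw": 0.075},{"tx": 0.045,"ty": 0.41,"tz": -0.02,"rx": 0,"ry": 0,"rz": 0,"claw": 0.075},{"tx": 0.045,"ty": 0.41,"tz": -0.02,"rx": 0,"ry": 0,"rz": 0,"claw": 0.075},{"tx": 0.045,"ty": 0.41,"tz": -0.02,"rx": 0,"ry": 0,"rz": 0,"claw": 0.075},{"tx": 0.045,"ty": 0.41,"tz": -0.02,"rx": 0,"ry": 0,"rz": 0,"claw": 0.075},{"tx": 0.045,"ty": 0.41,"tz": -0.02,"rx": 0,"ry": 0,"rz": 0,"claw": 0.075}])

```text
clock: 2.5
eef_pos: [580.2, 239.2, 248.1]
tool_rot: [3.14, -0.0, -0.207]
force: [0.6, -0.9, -0.1]
width: 75.1
```

Run:
```python
from h import *
s=read_state();print(s['eef_pos'],s['tool_rot'],s['qpos'],s['clock'])
im,c=snap('wrist','w1.png');print(c['origin'],c['attitude'],c['camera_matrix'][0])
u=(90*np.cos(0),)
a=np.radians(78.4);C=np.array([585,254.,80]);y=np.array([np.cos(a),np.sin(a),0])
print('pred shaft ends px',proj(c,[C-80*y,C,C+80*y]).round(), 'rim top',proj(c,[C+[0,0,60]]))
```

```text
[580.18930334 239.17642317 248.1383379 ] [ 3.13980903e+00 -4.59319183e-04 -2.07466008e-01] [-0.49865816  0.58030257  0.10192294  1.5652274  -0.06429854  1.00005166
 -2.15678606] 2.5
[649.27258305 226.02235484 391.66243011] [-2.84034631e-01 -1.53979756e-03 -1.77809957e+00] [272.15876166   0.         254.4831494 ]
pred shaft ends px [[310. 174.]
 [242. 174.]
 [174. 175.]] rim top [[239.31341365 187.96053076]]
```

View pics/w1.png

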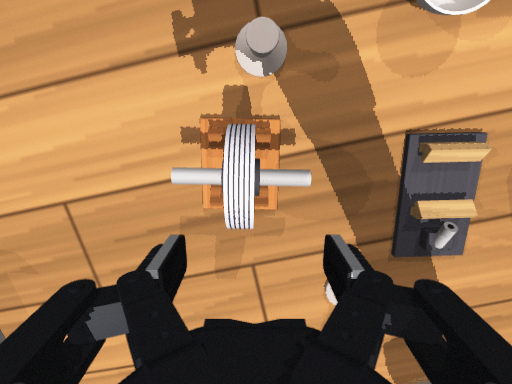

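The wrist view shows shaft ends at (172,176) and (310,178), where I predicted (174,175) and (310,174). The pose is confirmed, so I descend and grip.

Emit:
apply_moves(increments=[{"tx": 0.005,"ty": 0.015,"tz": -0.04,"rx": 0,"ry": 0,"rz": 0,"claw": 0.075},{"tx": 0.005,"ty": 0.015,"tz": -0.08,"rx": 0,"ry": 0,"rz": 0,"claw": 0.075},{"tx": 0.005,"ty": 0.015,"tz": -0.115,"rx": 0,"ry": 0,"rz": 0,"claw": 0.075},{"tx": 0.005,"ty": 0.015,"tz": -0.136,"rx": 0,"ry": 0,"rz": 0,"claw": 0.075},{"tx": 0.005,"ty": 0.015,"tz": -0.136,"rx": 0,"ry": 0,"rz": 0,"claw": 0.075},{"tx": 0.005,"ty": 0.015,"tz": -0.136,"rx": 0,"ry": 0,"rz": 0,"claw": 0.045},{"tx": 0.005,"ty": 0.015,"tz": -0.136,"rx": 0,"ry": 0,"rz": 0,"claw": 0.045}])

```text
clock: 3.25
eef_pos: [586.2, 257.1, 114.0]
tool_rot: [-3.14, -0.003, -0.205]
force: [-0.6, 0.6, -0.4]
width: 47.2
```

Emit:
apply_moves(increments=[{"tx": -0.001,"ty": -0.003,"tz": -0.003,"rx": 0,"ry": 0,"rz": 0,"claw": 0.038},{"tx": -0.001,"ty": -0.003,"tz": -0.003,"rx": 0,"ry": 0,"rz": 0,"claw": 0.0},{"tx": -0.001,"ty": -0.003,"tz": -0.003,"rx": 0,"ry": 0,"rz": 0,"claw": 0.0},{"tx": -0.001,"ty": -0.003,"tz": -0.003,"rx": 0,"ry": 0,"rz": 0,"claw": 0.0},{"tx": -0.001,"ty": -0.003,"tz": -0.003,"rx": 0,"ry": 0,"rz": 0,"claw": 0.0},{"tx": -0.001,"ty": -0.003,"tz": -0.003,"rx": 0,"ry": 0,"rz": 0,"claw": 0.0},{"tx": -0.001,"ty": -0.003,"tz": 0.01,"rx": 0,"ry": 0,"rz": 0,"claw": 0.0},{"tx": -0.001,"ty": -0.003,"tz": 0.02,"rx": 0,"ry": 0,"rz": 0,"claw": 0.0},{"tx": -0.001,"ty": -0.003,"tz": 0.03,"rx": 0,"ry": 0,"rz": 0,"claw": 0.0},{"tx": -0.001,"ty": -0.003,"tz": 0.03,"rx": 0,"ry": 0,"rz": 0,"claw": 0.0}])

```text
clock: 4.25
eef_pos: [584.7, 254.8, 143.6]
tool_rot: [-3.14, -0.002, -0.204]
force: [1.0, 0.0, -7.0]
width: 28.9
```

Gripped at width 28.9, with about 7 N of load. I carry it to above the stand.

Emit:
apply_moves(increments=[{"tx": 0.0,"ty": 0.0,"tz": 0.04,"rx": 0,"ry": 0,"rz": 0,"claw": 0.0},{"tx": 0.0,"ty": -0.03,"tz": 0.08,"rx": 0,"ry": 0,"rz": 0.3,"claw": 0.0},{"tx": -0.004,"ty": -0.07,"tz": 0.1,"rx": 0,"ry": 0,"rz": 0.7,"claw": 0.0},{"tx": -0.01,"ty": -0.115,"tz": 0.1,"rx": 0,"ry": 0,"rz": 1.1,"claw": 0.0},{"tx": -0.015,"ty": -0.16,"tz": 0.1,"rx": 0,"ry": 0,"rz": 1.5,"claw": 0.0},{"tx": -0.02,"ty": -0.205,"tz": 0.1,"rx": 0,"ry": 0,"rz": 1.9,"claw": 0.0},{"tx": -0.025,"ty": -0.25,"tz": 0.1,"rx": 0,"ry": 0,"rz": 2.3,"claw": 0.0},{"tx": -0.03,"ty": -0.295,"tz": 0.1,"rx": 0,"ry": 0,"rz": 2.7,"claw": 0.0},{"tx": -0.035,"ty": -0.34,"tz": 0.1,"rx": 0,"ry": 0,"rz": 3.1,"claw": 0.0},{"tx": -0.04,"ty": -0.385,"tz": 0.1,"rx": 0,"ry": 0,"rz": 3.5,"claw": 0.0},{"tx": -0.044,"ty": -0.42,"tz": 0.1,"rx": 0,"ry": 0,"rz": 3.9,"claw": 0.0},{"tx": -0.046,"ty": -0.445,"tz": 0.1,"rx": 0,"ry": 0,"rz": 4.2,"claw": 0.0}])

```text
clock: 5.45
eef_pos: [536.1, -194.6, 241.8]
tool_rot: [3.14, 0.001, 0.16]
force: [1.2, -0.2, -8.4]
width: 29.3
```

Emit:
apply_moves(increments=[{"tx": -0.001,"ty": -0.035,"tz": -0.01,"rx": 0,"ry": 0,"rz": 0,"claw": 0.0},{"tx": -0.001,"ty": -0.06,"tz": -0.02,"rx": 0,"ry": 0,"rz": 0,"claw": 0.0},{"tx": -0.001,"ty": -0.061,"tz": -0.03,"rx": 0,"ry": 0,"rz": 0,"claw": 0.0},{"tx": -0.001,"ty": -0.061,"tz": -0.03,"rx": 0,"ry": 0,"rz": 0,"claw": 0.0}])

```text
clock: 5.85
eef_pos: [534.9, -251.8, 210.1]
tool_rot: [-3.139, 0.004, 0.161]
force: [-0.8, 1.5, -8.1]
width: 29.1
```

```bash
python3 - <<'E'
from h import *
s=read_state();print(s['eef_pos'],s['tool_rot'],s['force'],s['clock'])
im,c=snap('wrist','w2.png')
im,_=snap('scene','s2.png')
T=s['eef_pos'];a=np.radians(99.4);S=np.array([537.5,-252.2,0]);y=np.array([np.cos(a),np.sin(a),0]);x=np.array([y[1],-y[0],0])
print('roller outer ends px',[proj(c,[S+i*20*x+j*55*y+[0,0,82]]).round().tolist() for i in(-1,1) for j in(-1,1)])
print('base corners',[proj(c,[S+i*60*x+j*95*y+[0,0,12]]).round().tolist() for i in(-1,1) for j in(-1,1)])
E
python3 -c "
import cv2,numpy as np
a=cv2.imread('pics/w2.png');b=cv2.imread('pics/s2.png')[120:260,130:310]
b=cv2.resize(b,(494,384),interpolation=2);o=np.hstack([a,b]);cv2.imwrite('pics/c2.png',cv2.resize(o,(800,305)))"
```

```text
[ 534.87614969 -251.83203569  210.09412713] [-3.13908732  0.00375411  0.16063807] [-0.77938328  1.46724048 -8.11374727] 5.85
roller outer ends px [[[309.0, 200.0]], [[205.0, 201.0]], [[312.0, 163.0]], [[202.0, 163.0]]]
base corners [[[328.0, 212.0]], [[186.0, 213.0]], [[335.0, 120.0]], [[178.0, 120.0]]]
```

View pics/c2.png

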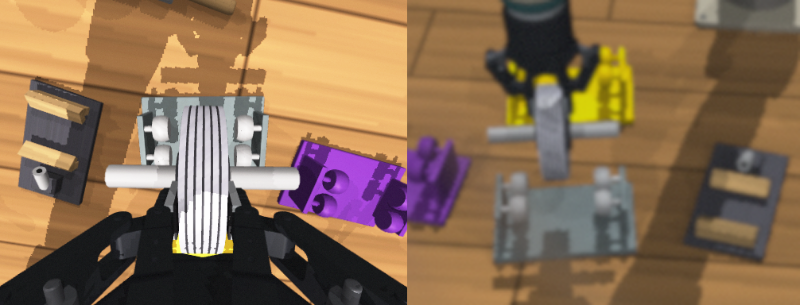

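The wrist view shows stand corners at about (176,122) and (339,122), where I predicted (178,120) and (335,120). Purple is to the right and yellow is behind, so this is the grey stand. I lower onto it.

Emit:
apply_moves(increments=[{"tx": 0.0025,"ty": 0,"tz": -0.035,"rx": 0,"ry": 0,"rz": 0,"claw": 0.0},{"tx": 0.0025,"ty": 0,"tz": -0.065,"rx": 0,"ry": 0,"rz": 0,"claw": 0.0},{"tx": 0.0025,"ty": 0,"tz": -0.082,"rx": 0,"ry": 0,"rz": 0,"claw": 0.0},{"tx": 0.0025,"ty": 0,"tz": -0.088,"rx": 0,"ry": 0,"rz": 0,"claw": 0.0},{"tx": 0.0025,"ty": 0,"tz": -0.092,"rx": 0,"ry": 0,"rz": 0,"claw": 0.0},{"tx": 0.0025,"ty": 0,"tz": -0.092,"rx": 0,"ry": 0,"rz": 0,"claw": 0.0},{"tx": 0.0025,"ty": 0,"tz": -0.092,"rx": 0,"ry": 0,"rz": 0,"claw": 0.0}])

```text
clock: 6.65
eef_pos: [540.3, -251.9, 121.3]
tool_rot: [3.14, -0.002, 0.163]
force: [0.5, -0.2, -7.9]
width: 28.9
```

Emit:
apply_moves(increments=[{"tx": -0.002,"ty": 0,"tz": -0.003,"rx": 0,"ry": 0,"rz": 0,"claw": 0.0},{"tx": -0.002,"ty": 0,"tz": -0.005,"rx": 0,"ry": 0,"rz": 0,"claw": 0.0},{"tx": -0.002,"ty": 0,"tz": -0.006,"rx": 0,"ry": 0,"rz": 0,"claw": 0.0},{"tx": -0.002,"ty": 0,"tz": -0.006,"rx": 0,"ry": 0,"rz": 0,"claw": 0.0}])

```text
clock: 7.05
eef_pos: [537.2, -251.8, 114.5]
tool_rot: [3.141, -0.0, 0.163]
force: [-1.0, 1.2, -3.5]
width: 29.0
```

Contact has begun: the load dropped to 3.5 N. I open, rise clear and tilt while the wheel settles.

Emit:
apply_moves(increments=[{"tx": 0,"ty": 0,"tz": -0.001,"rx": 0,"ry": 0,"rz": 0,"claw": 0.0},{"tx": 0,"ty": 0,"tz": -0.001,"rx": 0,"ry": 0,"rz": 0,"claw": 0.06},{"tx": 0,"ty": 0,"tz": -0.001,"rx": 0,"ry": 0,"rz": 0,"claw": 0.06},{"tx": 0,"ty": 0,"tz": -0.001,"rx": 0,"ry": 0,"rz": 0,"claw": 0.06},{"tx": 0,"ty": 0,"tz": 0.02,"rx": 0,"ry": 0,"rz": 0,"claw": 0.06},{"tx": 0,"ty": 0,"tz": 0.05,"rx": 0,"ry": 0,"rz": 0,"claw": 0.06},{"tx": 0,"ty": 0,"tz": 0.08,"rx": 0,"ry": 0,"rz": 0,"claw": 0.06},{"tx": 0,"ty": 0,"tz": 0.11,"rx": 0,"ry": 0,"rz": 0,"claw": 0.06}])

```text
clock: 7.85
eef_pos: [537.4, -251.8, 225.4]
tool_rot: [3.141, -0.001, 0.162]
force: [-0.4, -0.3, -0.2]
width: 59.9
```

Run:
```python
from h import *
s=read_state();print(s['eef_pos'],s['tool_rot'],s['qpos'],s['clock'])
# holes swing: difference between frames
S=[snap('scene')[0] for _ in range(2)]
c=calibration('scene');p=proj(c,[[537,-252,84]])[0].astype(int);print(p)
cv2.imwrite('pics/x.png',S[-1][:,:,::-1])
f=lambda i:S[i][p[1]-35:p[1]+35,p[0]-20:p[0]+20].astype(int)
print(abs(f(0)-f(1)).mean())
a=np.radians(99.4);y=np.array([np.cos(a),np.sin(a),0]);x=np.array([y[1],-y[0],0])
for t in(30,35):
    th=np.radians(t); d=np.cos(th)*np.array([0,0,-1.])+np.sin(th)*x   # tool points fwd-down
    print(t,'rotvec units',(-y*t/5).round(2), 'TCP grip',(np.array([537.5,-252.2,84])-30*d).round(1),'TCP off 90',(np.array([537.5,-252.2,84])-120*d).round(1))
```

```text
[ 537.42741506 -251.77250261  225.35812042] [ 3.14130477e+00 -6.32365001e-04  1.62413590e-01] [ 0.37896051  0.55161464  0.01862149  1.68922541 -0.01257101  0.90017948
 -1.00575628] 7.85
[199 204]
1.259642857142857
30 rotvec units [ 0.98 -5.92 -0.  ] TCP grip [ 522.7 -254.6  110. ] TCP off 90 [ 478.3 -262.   187.9]
35 rotvec units [ 1.14 -6.91 -0.  ] TCP grip [ 520.5 -255.   108.6] TCP off 90 [ 469.6 -263.4  182.3]
```

Emit:
apply_moves(increments=[{"tx": -0.02,"ty": -0.003,"tz": 0,"rx": 0.3,"ry": -1.7,"rz": 0,"claw": 0.06},{"tx": -0.035,"ty": -0.006,"tz": 0,"rx": 0.57,"ry": -3.4,"rz": 0,"claw": 0.06},{"tx": -0.05,"ty": -0.009,"tz": -0.01,"rx": 0.85,"ry": -5.1,"rz": 0,"claw": 0.06},{"tx": -0.068,"ty": -0.011,"tz": -0.02,"rx": 1.14,"ry": -6.9,"rz": 0,"claw": 0.06},{"tx": -0.068,"ty": -0.011,"tz": -0.03,"rx": 1.14,"ry": -6.9,"rz": 0,"claw": 0.06},{"tx": -0.068,"ty": -0.011,"tz": -0.03,"rx": 1.14,"ry": -6.9,"rz": 0,"claw": 0.06},{"tx": -0.068,"ty": -0.011,"tz": -0.03,"rx": 1.14,"ry": -6.9,"rz": 0,"claw": 0.06},{"tx": -0.068,"ty": -0.011,"tz": -0.03,"rx": 1.14,"ry": -6.9,"rz": 0,"claw": 0.06},{"tx": -0.068,"ty": -0.011,"tz": -0.03,"rx": 1.14,"ry": -6.9,"rz": 0,"claw": 0.06},{"tx": -0.068,"ty": -0.011,"tz": -0.03,"rx": 1.14,"ry": -6.9,"rz": 0,"claw": 0.06},{"tx": -0.068,"ty": -0.011,"tz": -0.03,"rx": 1.14,"ry": -6.9,"rz": 0,"claw": 0.06},{"tx": -0.068,"ty": -0.011,"tz": -0.03,"rx": 1.14,"ry": -6.9,"rz": 0,"claw": 0.06}])

```text
clock: 9.15
eef_pos: [470.9, -270.3, 206.6]
tool_rot: [-3.124, -0.597, 0.164]
force: [-0.1, 0.1, -0.2]
width: 60.1
```

Emit:
apply_moves(increments=[{"tx": 0,"ty": 0,"tz": 0,"rx": 0,"ry": 0,"rz": 0,"claw": 0.06},{"tx": 0,"ty": 0,"tz": 0,"rx": 0,"ry": 0,"rz": 0,"claw": 0.06},{"tx": 0,"ty": 0,"tz": 0,"rx": 0,"ry": 0,"rz": 0,"claw": 0.06},{"tx": 0,"ty": 0,"tz": 0,"rx": 0,"ry": 0,"rz": 0,"claw": 0.06},{"tx": 0,"ty": 0,"tz": 0,"rx": 0,"ry": 0,"rz": 0,"claw": 0.06},{"tx": 0,"ty": 0,"tz": 0,"rx": 0,"ry": 0,"rz": 0,"claw": 0.06},{"tx": 0,"ty": 0,"tz": 0,"rx": 0,"ry": 0,"rz": 0,"claw": 0.06},{"tx": 0,"ty": 0,"tz": 0,"rx": 0,"ry": 0,"rz": 0,"claw": 0.06},{"tx": 0,"ty": 0,"tz": 0,"rx": 0,"ry": 0,"rz": 0,"claw": 0.06},{"tx": 0,"ty": 0,"tz": 0,"rx": 0,"ry": 0,"rz": 0,"claw": 0.06},{"tx": 0,"ty": 0,"tz": 0,"rx": 0,"ry": 0,"rz": 0,"claw": 0.06},{"tx": 0,"ty": 0,"tz": 0,"rx": 0,"ry": 0,"rz": 0,"claw": 0.06}])

```text
clock: 10.35
eef_pos: [469.9, -270.9, 206.2]
tool_rot: [-3.123, -0.597, 0.163]
force: [0.1, -1.2, -0.6]
width: 60.4
```

Emit:
apply_moves(increments=[{"tx": 0,"ty": 0,"tz": 0,"rx": 0,"ry": 0,"rz": 0,"claw": 0.06},{"tx": 0,"ty": 0,"tz": 0,"rx": 0,"ry": 0,"rz": 0,"claw": 0.06},{"tx": 0,"ty": 0,"tz": 0,"rx": 0,"ry": 0,"rz": 0,"claw": 0.06},{"tx": 0,"ty": 0,"tz": 0,"rx": 0,"ry": 0,"rz": 0,"claw": 0.06},{"tx": 0,"ty": 0,"tz": 0,"rx": 0,"ry": 0,"rz": 0,"claw": 0.06},{"tx": 0,"ty": 0,"tz": 0,"rx": 0,"ry": 0,"rz": 0,"claw": 0.06},{"tx": 0,"ty": 0,"tz": 0,"rx": 0,"ry": 0,"rz": 0,"claw": 0.06},{"tx": 0,"ty": 0,"tz": 0,"rx": 0,"ry": 0,"rz": 0,"claw": 0.06},{"tx": 0,"ty": 0,"tz": 0,"rx": 0,"ry": 0,"rz": 0,"claw": 0.06},{"tx": 0,"ty": 0,"tz": 0,"rx": 0,"ry": 0,"rz": 0,"claw": 0.06},{"tx": 0,"ty": 0,"tz": 0,"rx": 0,"ry": 0,"rz": 0,"claw": 0.06},{"tx": 0,"ty": 0,"tz": 0,"rx": 0,"ry": 0,"rz": 0,"claw": 0.06}])

```text
clock: 11.55
eef_pos: [469.9, -270.9, 206.2]
tool_rot: [-3.123, -0.597, 0.163]
force: [-0.2, 0.7, 0.3]
width: 59.9
```

Run:
```python
from h import *
s=read_state();print(s['eef_pos'],s['tool_rot'],s['qpos'],s['clock'])
im,c=snap('wrist','w3.png')
a=[snap('wrist')[0].astype(int) for _ in range(10)]
print([abs(a[i]-a[i+1]).mean().round(3) for i in range(9)],abs(a[0]-a[9]).mean(),abs(a[0]-a[9])[100:330,180:330].mean())
sc,_=snap('scene');sc=sc[150:245,150:250,::-1]
o=np.hstack([im[:,:,::-1],cv2.resize(sc,(404,384),interpolation=2)])
cv2.imwrite('pics/c3.png',cv2.resize(o,(800,int(384*800/o.shape[1]))))
x=R.from_euler('xyz',s['tool_rot']).as_matrix();print(x.round(3))
S=np.array([537.5,-252.2,84]);print('TCP rel seat in tool frame',x.T@(S-s['eef_pos']))
print('seat px',proj(c,[S]))
```

```text
[ 469.94093677 -270.90018009  206.19628544] [-3.12338196 -0.59658892  0.16274326] [ 1.17117744  0.50121979 -0.55443727  2.21821638 -1.09931186  0.23329114
  0.36887514] 11.55
[np.float64(1.606), np.float64(1.608), np.float64(1.603), np.float64(1.602), np.float64(1.603), np.float64(1.599), np.float64(1.601), np.float64(1.607), np.float64(1.603)] 1.6063283284505208 1.56712077294686
[[ 0.816  0.172  0.551]
 [ 0.134 -0.985  0.109]
 [ 0.562 -0.015 -0.827]]
TCP rel seat in tool frame [-10.99606546  -4.95171522 140.35819533]
seat px [[251.30750729 192.2686283 ]]
```

View pics/c3.png

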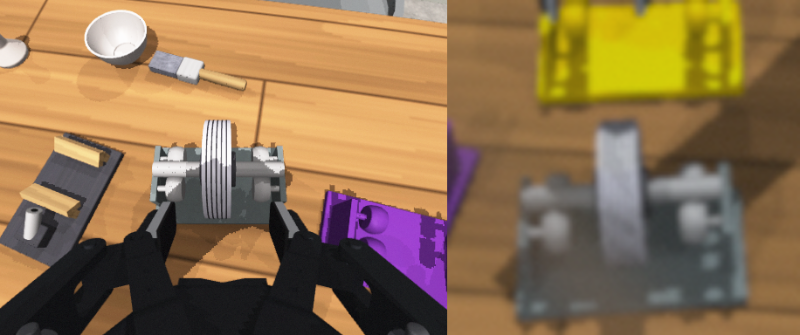

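The wheel sits still on the rollers, but joints 5 and 6 are at their limits with a 35° tilt. I'll use about 20° here and tilt more the other way over the cradle.

Emit:
apply_moves(increments=[{"tx": 0.01,"ty": 0.004,"tz": -0.002,"rx": -0.23,"ry": 1.4,"rz": 0,"claw": 0.06},{"tx": 0.027,"ty": 0.012,"tz": -0.009,"rx": -0.46,"ry": 2.8,"rz": 0,"claw": 0.06},{"tx": 0.027,"ty": 0.012,"tz": -0.009,"rx": -0.46,"ry": 2.8,"rz": 0,"claw": 0.06},{"tx": 0.027,"ty": 0.012,"tz": -0.009,"rx": -0.46,"ry": 2.8,"rz": 0,"claw": 0.06},{"tx": 0.027,"ty": 0.012,"tz": -0.009,"rx": -0.46,"ry": 2.8,"rz": 0,"claw": 0.06},{"tx": 0.027,"ty": 0.012,"tz": -0.009,"rx": -0.46,"ry": 2.8,"rz": 0,"claw": 0.06},{"tx": 0.027,"ty": 0.012,"tz": -0.009,"rx": -0.46,"ry": 2.8,"rz": 0,"claw": 0.06},{"tx": 0.027,"ty": 0.012,"tz": -0.009,"rx": -0.46,"ry": 2.8,"rz": 0,"claw": 0.06},{"tx": 0.027,"ty": 0.012,"tz": -0.009,"rx": -0.46,"ry": 2.8,"rz": 0,"claw": 0.06},{"tx": 0.027,"ty": 0.012,"tz": -0.009,"rx": -0.46,"ry": 2.8,"rz": 0,"claw": 0.06},{"tx": 0.027,"ty": 0.012,"tz": -0.009,"rx": -0.46,"ry": 2.8,"rz": 0,"claw": 0.06},{"tx": 0.027,"ty": 0.012,"tz": -0.009,"rx": -0.46,"ry": 2.8,"rz": 0,"claw": 0.06}])

```text
clock: 13.35
eef_pos: [496.8, -259.0, 197.2]
tool_rot: [-3.123, -0.349, 0.162]
force: [1.1, -1.2, -0.1]
width: 59.8
```

```bash
cat > rel.py <<'E'
from h import *
import sys
S=np.array(list(map(float,sys.argv[1:4])))
s=read_state();M=R.from_euler('xyz',s['tool_rot']).as_matrix()
print(s['clock'],s['eef_pos'].round(1),'q',s['qpos'].round(2));print('tool z',M[:,2].round(3),'tool y',M[:,1].round(3))
print('seat in tool frame',(M.T@(S-s['eef_pos'])).round(1))
print('TCP shift for seat 30 ahead',(S-30*M[:,2]-s['eef_pos']).round(1), 'width',s['width'],s['force'])
E
python3 rel.py 537.5 -252.2 84
```

```text
13.35 [ 496.8 -259.   197.2] q [ 0.55  0.47  0.05  2.05 -0.65  0.46 -0.25]
tool z [ 0.334  0.073 -0.94 ] tool y [ 0.168 -0.986 -0.017]
seat in tool frame [1.000e-01 2.100e+00 1.204e+02]
TCP shift for seat 30 ahead [ 30.7   4.6 -85. ] width 59.822379334063186 [ 1.07286229 -1.17620089 -0.10380191]
```

Emit:
apply_moves(increments=[{"tx": 0.012,"ty": 0.001,"tz": -0.034,"rx": 0,"ry": 0,"rz": 0,"claw": 0.06},{"tx": 0.022,"ty": 0.002,"tz": -0.062,"rx": 0,"ry": 0,"rz": 0,"claw": 0.06},{"tx": 0.028,"ty": 0.003,"tz": -0.078,"rx": 0,"ry": 0,"rz": 0,"claw": 0.06},{"tx": 0.031,"ty": 0.004,"tz": -0.085,"rx": 0,"ry": 0,"rz": 0,"claw": 0.06},{"tx": 0.031,"ty": 0.004,"tz": -0.085,"rx": 0,"ry": 0,"rz": 0,"claw": 0.06},{"tx": 0.031,"ty": 0.004,"tz": -0.085,"rx": 0,"ry": 0,"rz": 0,"claw": 0.06},{"tx": 0.031,"ty": 0.004,"tz": -0.085,"rx": 0,"ry": 0,"rz": 0,"claw": 0.06},{"tx": 0.031,"ty": 0.004,"tz": -0.085,"rx": 0,"ry": 0,"rz": 0,"claw": 0.06}])

```text
clock: 14.15
eef_pos: [528.2, -255.3, 113.2]
tool_rot: [-3.125, -0.35, 0.163]
force: [-0.8, -0.0, -0.2]
width: 59.4
```

```bash
python3 rel.py 537.5 -252.2 84;python3 - <<'E'
from h import *
a,_=snap('wrist','w4.png');S,_=snap('scene')
o=np.hstack([a[100:,100:400,::-1],cv2.resize(S[165:240,160:240,::-1],(303,284),interpolation=2)]);cv2.imwrite('pics/c4.png',o)
E
```

```text
14.15 [ 528.2 -255.3  113.2] q [ 0.6   0.64 -0.09  2.06 -0.78  0.27 -0.13]
tool z [ 0.336  0.072 -0.939] tool y [ 0.168 -0.986 -0.016]
seat in tool frame [-0.9 -1.  30.8]
TCP shift for seat 30 ahead [-0.7  1.  -1. ] width 59.41939713365119 [-0.78256353 -0.03731772 -0.19632531]
```

View pics/c4.png

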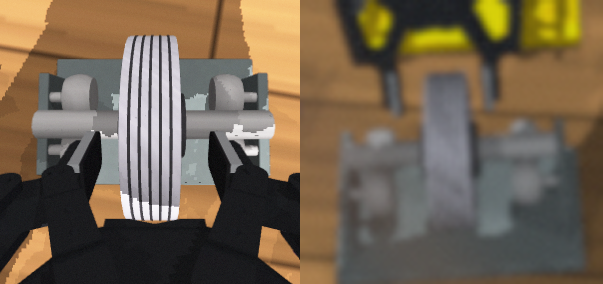

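The wheel lies on all the rollers with its disc centred between the open fingers. I close and lift.

Emit:
apply_moves(increments=[{"tx": 0,"ty": 0,"tz": 0,"rx": 0,"ry": 0,"rz": 0,"claw": 0.04},{"tx": 0,"ty": 0,"tz": 0,"rx": 0,"ry": 0,"rz": 0,"claw": 0.034},{"tx": 0,"ty": 0,"tz": 0,"rx": 0,"ry": 0,"rz": 0,"claw": 0.0},{"tx": 0,"ty": 0,"tz": 0,"rx": 0,"ry": 0,"rz": 0,"claw": 0.0},{"tx": 0,"ty": 0,"tz": 0,"rx": 0,"ry": 0,"rz": 0,"claw": 0.0},{"tx": 0,"ty": 0,"tz": 0,"rx": 0,"ry": 0,"rz": 0,"claw": 0.0},{"tx": 0,"ty": 0,"tz": 0.01,"rx": 0,"ry": 0,"rz": 0,"claw": 0.0},{"tx": 0,"ty": 0,"tz": 0.03,"rx": 0,"ry": 0,"rz": 0,"claw": 0.0},{"tx": 0,"ty": 0,"tz": 0.06,"rx": 0,"ry": 0,"rz": 0,"claw": 0.0},{"tx": 0,"ty": 0,"tz": 0.09,"rx": 0,"ry": 0,"rz": 0,"claw": 0.0},{"tx": 0,"ty": 0,"tz": 0.12,"rx": 0,"ry": 0,"rz": 0,"claw": 0.0},{"tx": 0,"ty": 0,"tz": 0.12,"rx": 0,"ry": 0,"rz": 0,"claw": 0.0}])

```text
clock: 15.45
eef_pos: [529.3, -256.1, 235.6]
tool_rot: [-3.129, -0.353, 0.165]
force: [2.0, -1.1, -7.0]
width: 29.2
```

```bash
python3 rel.py 507 -23 80
python3 - <<'E'
from h import *
s=read_state();M=R.from_euler('xyz',s['tool_rot']).as_matrix()
# target: tool frame tilt +38 about cradle y
for t in(30,38,40):
  th=np.radians(t);M2=R.from_euler('z',-10,degrees=True).as_matrix()@R.from_euler('y',th).as_matrix()@np.diag([1,-1,-1.])
  rv=R.from_matrix(M2@M.T).as_rotvec(degrees=True)/5
  d=M2[:,2];print(t,rv.round(2),'d',d.round(3),'TCP seat',(np.array([507,-23,80])-30.8*d).round(1))
E
```

```text
15.45 [ 529.3 -256.1  235.6] q [ 0.42  0.44  0.17  1.96 -0.61  0.57 -0.35]
tool z [ 0.339  0.069 -0.938] tool y [ 0.168 -0.986 -0.012]
seat in tool frame [ -38.6 -231.6  154.6]
TCP shift for seat 30 ahead [ -32.5  231.  -127.4] width 29.17354850273153 [ 2.02140223 -1.07026736 -7.02209718]
30 [-0.1  10.09 -3.62] d [-0.492  0.087 -0.866] TCP seat [522.2 -25.7 106.7]
38 [-0.1  11.7  -3.52] d [-0.606  0.107 -0.788] TCP seat [525.7 -26.3 104.3]
40 [-0.09 12.1  -3.49] d [-0.633  0.112 -0.766] TCP seat [526.5 -26.4 103.6]
```

Emit:
apply_moves(increments=[{"tx": 0,"ty": 0.02,"tz": 0,"rx": 0,"ry": 1.0,"rz": -0.3,"claw": 0.0},{"tx": 0,"ty": 0.045,"tz": 0,"rx": 0,"ry": 2.1,"rz": -0.6,"claw": 0.0},{"tx": 0,"ty": 0.07,"tz": 0,"rx": 0,"ry": 3.2,"rz": -1.0,"claw": 0.0},{"tx": 0,"ty": 0.095,"tz": 0,"rx": 0,"ry": 4.3,"rz": -1.3,"claw": 0.0},{"tx": 0,"ty": 0.12,"tz": 0,"rx": 0,"ry": 5.4,"rz": -1.6,"claw": 0.0},{"tx": 0,"ty": 0.145,"tz": 0,"rx": 0,"ry": 6.5,"rz": -2.0,"claw": 0.0},{"tx": 0,"ty": 0.17,"tz": 0,"rx": 0,"ry": 7.6,"rz": -2.3,"claw": 0.0},{"tx": 0,"ty": 0.195,"tz": 0,"rx": 0,"ry": 8.7,"rz": -2.6,"claw": 0.0},{"tx": 0,"ty": 0.215,"tz": 0,"rx": 0,"ry": 9.8,"rz": -3.0,"claw": 0.0},{"tx": 0,"ty": 0.23,"tz": 0,"rx": -0.1,"ry": 10.9,"rz": -3.3,"claw": 0.0},{"tx": 0,"ty": 0.23,"tz": 0,"rx": -0.1,"ry": 11.7,"rz": -3.5,"claw": 0.0},{"tx": 0,"ty": 0.23,"tz": 0,"rx": -0.1,"ry": 11.7,"rz": -3.5,"claw": 0.0}])

```text
clock: 16.65
eef_pos: [528.8, -24.3, 227.0]
tool_rot: [-3.137, 0.67, -0.173]
force: [0.6, -0.8, -8.0]
width: 28.8
```

```bash
python3 rel.py 507 -23 80
python3 - <<'E'
from h import *
s=read_state();M=R.from_euler('xyz',s['tool_rot']).as_matrix();P=s['eef_pos']+30.8*M[:,2];y=M[:,1]
a,c=snap('wrist','w5.png');S,cs=snap('scene','s5.png');t,ct=snap('top','t5.png')
print('wheel centre est',P.round(1))
for n,k in(('wrist',c),('scene',cs),('top',ct)): print(n,'shaft ends pred',proj(k,[P-80*y,P,P+80*y]).round().tolist())
p=proj(cs,[P])[0].astype(int);q=S[p[1]-45:p[1]+50,p[0]-50:p[0]+50,::-1]
o=np.hstack([a[:,:,::-1],cv2.resize(q,(404,384),interpolation=2)]);cv2.imwrite('pics/c5.png',cv2.resize(o,(800,335)))
print('crop origin',p-[50,45])
E
```

```text
16.65 [528.8 -24.3 227. ] q [-0.17  0.89  0.45  1.29 -0.3   1.71 -1.43]
tool z [-0.611  0.111 -0.784] tool y [-0.175 -0.985 -0.003]
seat in tool frame [ 74.3   3.  128.7]
TCP shift for seat 30 ahead [  -3.4   -2.  -123.5] width 28.822428972559592 [ 0.59933808 -0.75004328 -7.96346329]
wheel centre est [510.  -20.9 202.8]
wrist shaft ends pred [[140.0, 220.0], [256.0, 220.0], [373.0, 220.0]]
scene shaft ends pred [[312.0, 178.0], [283.0, 173.0], [254.0, 167.0]]
top shaft ends pred [[204.0, 186.0], [232.0, 191.0], [259.0, 196.0]]
crop origin [232 127]
```

View pics/c5.png

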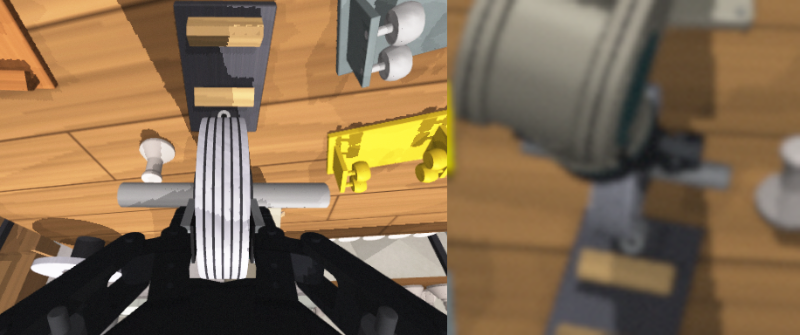

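The shaft ends are within 3 px of the no-slip prediction, so the wheel has not turned in the grip. I check the cradle against its predicted pixels.

Run:
```python
from h import *
c=calibration('wrist');a=np.radians(-10);x=np.array([np.cos(a),np.sin(a),0]);y=np.array([-x[1],x[0],0]);O=np.array([507,-23,0.])
print(proj(c,[O+i*x+j*y+[0,0,12] for i,j in((65,55),(65,-55),(-125,-55))])*.873)
```

```text
[[172.84420594   1.16396779]
 [276.88350961   0.95335135]
 [256.59230068 129.20630162]]
```

Emit:
apply_moves(increments=[{"tx": -0.003,"ty": -0.002,"tz": -0.03,"rx": 0,"ry": 0,"rz": 0,"claw": 0.0},{"tx": -0.003,"ty": -0.002,"tz": -0.06,"rx": 0,"ry": 0,"rz": 0,"claw": 0.0},{"tx": -0.003,"ty": -0.002,"tz": -0.085,"rx": 0,"ry": 0,"rz": 0,"claw": 0.0},{"tx": -0.003,"ty": -0.002,"tz": -0.1,"rx": 0,"ry": 0,"rz": 0,"claw": 0.0},{"tx": -0.003,"ty": -0.002,"tz": -0.105,"rx": 0,"ry": 0,"rz": 0,"claw": 0.0},{"tx": -0.003,"ty": -0.002,"tz": -0.105,"rx": 0,"ry": 0,"rz": 0,"claw": 0.0},{"tx": -0.003,"ty": -0.002,"tz": -0.105,"rx": 0,"ry": 0,"rz": 0,"claw": 0.0}])

```text
clock: 17.5
eef_pos: [525.6, -27.2, 128.4]
tool_rot: [-3.138, 0.665, -0.175]
force: [-0.5, 0.9, -8.3]
width: 29.2
```

```bash
python3 rel.py 507 -23 80;python3 - <<'E'
from h import *
a,c=snap('wrist','w6.png');t,ct=snap('top','t6.png')
al=np.radians(-10);x=np.array([np.cos(al),np.sin(al),0]);y=np.array([-x[1],x[0],0]);O=np.array([507,-23,0.])
print(proj(c,[O+i*x+j*y+[0,0,12] for i,j in((65,55),(65,-55))]))
o=np.hstack([a[:,:,::-1],cv2.resize(t[150:250,185:285,::-1],(384,384),interpolation=2)]);cv2.imwrite('pics/c6.png',cv2.resize(o,(800,343)))
E
```

```text
17.5 [525.6 -27.2 128.4] q [-0.16  1.    0.43  1.36 -0.34  1.54 -1.4 ]
tool z [-0.607  0.111 -0.787] tool y [-0.176 -0.984 -0.003]
seat in tool frame [14.9 -0.7 49.9]
TCP shift for seat 30 ahead [ -0.4   0.8 -24.8] width 29.1984529927942 [-0.52851725  0.86551191 -8.28647591]
[[175.94970252  56.63249477]
 [334.789333    56.53679549]]
```

View pics/c6.png

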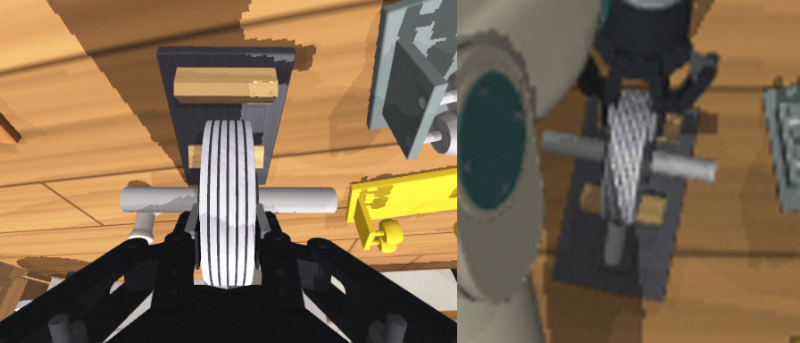

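The cradle corners are at (177,53) and (333,53), where I predicted (176,57) and (335,57). The wheel is aligned, so I lower gently.

Emit:
apply_moves(increments=[{"tx": 0,"ty": 0,"tz": -0.01,"rx": 0,"ry": 0,"rz": 0,"claw": 0.0},{"tx": 0,"ty": 0,"tz": -0.016,"rx": 0,"ry": 0,"rz": 0,"claw": 0.0},{"tx": 0,"ty": 0,"tz": -0.019,"rx": 0,"ry": 0,"rz": 0,"claw": 0.0},{"tx": 0,"ty": 0,"tz": -0.021,"rx": 0,"ry": 0,"rz": 0,"claw": 0.0},{"tx": 0,"ty": 0,"tz": -0.021,"rx": 0,"ry": 0,"rz": 0,"claw": 0.0},{"tx": 0,"ty": 0,"tz": -0.021,"rx": 0,"ry": 0,"rz": 0,"claw": 0.0}])

```text
clock: 18.2
eef_pos: [525.0, -26.9, 106.2]
tool_rot: [-3.138, 0.668, -0.175]
force: [0.5, 0.3, -7.9]
width: 28.8
```

Emit:
apply_moves(increments=[{"tx": 0,"ty": 0,"tz": -0.001,"rx": 0,"ry": 0,"rz": 0,"claw": 0.0},{"tx": 0,"ty": 0,"tz": -0.002,"rx": 0,"ry": 0,"rz": 0,"claw": 0.0},{"tx": 0,"ty": 0,"tz": -0.002,"rx": 0,"ry": 0,"rz": 0,"claw": 0.0},{"tx": 0,"ty": 0,"tz": -0.002,"rx": 0,"ry": 0,"rz": 0,"claw": 0.0}])

```text
clock: 18.6
eef_pos: [525.1, -26.9, 104.3]
tool_rot: [-3.138, 0.667, -0.175]
force: [0.8, -0.8, -6.8]
width: 29.0
```

Emit:
apply_moves(increments=[{"tx": 0,"ty": 0,"tz": -0.001,"rx": 0,"ry": 0,"rz": 0,"claw": 0.0},{"tx": 0,"ty": 0,"tz": -0.001,"rx": 0,"ry": 0,"rz": 0,"claw": 0.0},{"tx": 0,"ty": 0,"tz": -0.002,"rx": 0,"ry": 0,"rz": 0,"claw": 0.0},{"tx": 0,"ty": 0,"tz": -0.002,"rx": 0,"ry": 0,"rz": 0,"claw": 0.0}])

```text
clock: 19.0
eef_pos: [525.5, -27.1, 103.8]
tool_rot: [-3.137, 0.667, -0.175]
force: [4.5, -0.5, 5.6]
width: 29.2
```

The force has turned upward at 5.6 N, so the wheel is on the bars. I relax slightly, open, and retract along the tool axis.

Emit:
apply_moves(increments=[{"tx": 0.0005,"ty": 0,"tz": 0.001,"rx": 0,"ry": 0,"rz": 0,"claw": 0.0},{"tx": 0.0005,"ty": 0,"tz": 0.001,"rx": 0,"ry": 0,"rz": 0,"claw": 0.0},{"tx": 0.0005,"ty": 0,"tz": 0.001,"rx": 0,"ry": 0,"rz": 0,"claw": 0.06},{"tx": 0.0005,"ty": 0,"tz": 0.001,"rx": 0,"ry": 0,"rz": 0,"claw": 0.06},{"tx": 0.0005,"ty": 0,"tz": 0.001,"rx": 0,"ry": 0,"rz": 0,"claw": 0.06},{"tx": 0.0005,"ty": 0,"tz": 0.001,"rx": 0,"ry": 0,"rz": 0,"claw": 0.06},{"tx": 0.012,"ty": -0.002,"tz": 0.016,"rx": 0,"ry": 0,"rz": 0,"claw": 0.06},{"tx": 0.036,"ty": -0.007,"tz": 0.047,"rx": 0,"ry": 0,"rz": 0,"claw": 0.06},{"tx": 0.06,"ty": -0.011,"tz": 0.079,"rx": 0,"ry": 0,"rz": 0,"claw": 0.06},{"tx": 0.07,"ty": -0.012,"tz": 0.11,"rx": 0,"ry": 0,"rz": 0,"claw": 0.06},{"tx": 0.07,"ty": -0.012,"tz": 0.13,"rx": 0,"ry": 0,"rz": 0,"claw": 0.06}])

```text
clock: 20.1
eef_pos: [596.3, -39.5, 233.8]
tool_rot: [-3.138, 0.665, -0.175]
force: [0.6, -0.6, 0.6]
width: 60.2
```

Run:
```python
from h import *
s=read_state();print(s['clock'],s['eef_pos'],s['force'],s['width'])
a,c=snap('wrist','w7.png');S,cs=snap('scene','s7.png');t,ct=snap('top','t7.png')
al=np.radians(80);y=np.array([np.cos(al),np.sin(al),0]);P=np.array([507,-23,80.])
for n,k in(('wrist',c),('scene',cs),('top',ct)): print(n,'shaft ends pred',proj(k,[P-80*y,P,P+80*y]).round().tolist())
o=np.hstack([a[:,:,::-1],cv2.resize(t[150:250,185:285,::-1],(384,384),interpolation=2)]);cv2.imwrite('pics/c7.png',cv2.resize(o,(800,343)))
```

```text
20.1 [596.28630743 -39.5200993  233.84348075] [ 0.57393194 -0.59473682  0.63139001] 60.23481351781926
wrist shaft ends pred [[323.0, 155.0], [255.0, 154.0], [188.0, 154.0]]
scene shaft ends pred [[253.0, 197.0], [280.0, 202.0], [307.0, 207.0]]
top shaft ends pred [[259.0, 200.0], [235.0, 196.0], [210.0, 191.0]]
```

View pics/c7.png

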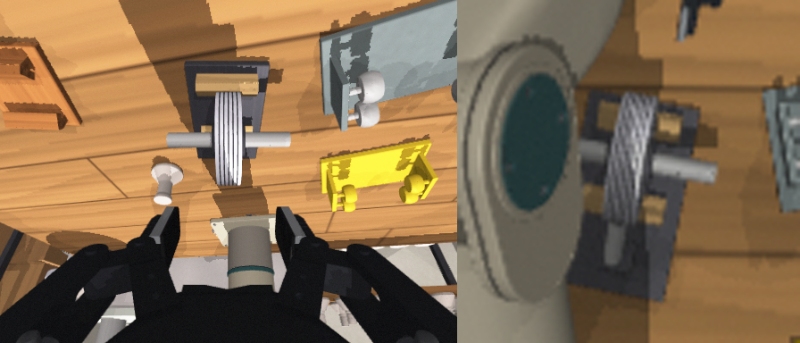

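The wheel is seated: shaft ends are at (187,157) and (325,157), where I predicted (188,154) and (323,155). One stillness check, then I hand in.

Run:
```python
from h import *
f=lambda:np.mean([snap('wrist')[0].astype(float) for _ in range(5)],0)
a=f();[snap('top') for _ in range(10)];b=f();d=abs(a-b);print('wheel',d[95:215,180:330].mean(),d[95:215,180:330].max(),'bg',d[:90].mean(),d[:90].max())
t0=cv2.imread('pics/top0.png').astype(int);t1=snap('top')[0][:,:,::-1].astype(int)
for n,(u,v) in dict(bowl=(238,120),brush=(280,130),st1=(172,132),st2=(188,244)).items(): print(n,abs(t0-t1)[v-18:v+18,u-18:u+18].mean())
print(finish_job(),read_state()['clock'])
```

```text
wheel 2.5094444444444446 87.39999999999999 bg 2.1072526041666664 85.6
bowl 65.50180041152264
brush 6.3901748971193415
st1 8.308384773662551
st2 29.709104938271604
the job is handed in; nothing more can be done
the job is handed in; nothing more can be done
```

Run:
```python
import cv2
a=cv2.imread('pics/scene0.png').astype(int);b=cv2.imread('pics/s7.png').astype(int)
for n,(u,v) in dict(bowl=(273,287),brush=(220,281),s1=(360,285),s2=(330,180)).items(): print(n,abs(a-b)[v-15:v+15,u-15:u+15].mean().round(1))
```

```text
bowl 25.9
brush 1.7
s1 3.2
s2 8.2
```

Run:
```python
import cv2,numpy as np
f=lambda n:cv2.resize(cv2.imread('pics/'+n)[140:320,180:400],(396,324))
cv2.imwrite('pics/c8.png',np.hstack([f('scene0.png'),f('s7.png')]))
```

```text
(no output)
```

View pics/c8.png

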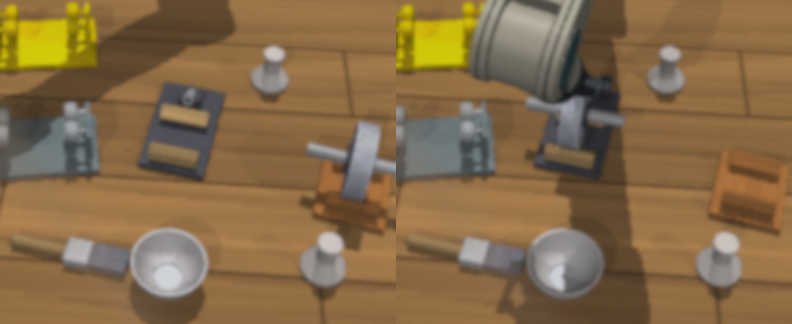

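The job is handed in at about 21 s of the 61 s allowed; the judge reports no verdict. I set the wheel on the grey stand and let it swing to rest for about 6 s. I then took it again at a 20° tilt, turned it about 58°, and set it in the cradle with its heavy side toward the guide tube.

**What the last checks showed:**
- **Seating:** in the last close view the shaft ends were within 3 px of where a wheel in the cradle seat should appear. The force on the tool was near zero after I let go.
- **Slip in the grip:** checked just before lowering, the shaft was within about 3 px of where a wheel that had not slipped would show. That is roughly 3° of turn at most.
- **Bystanders:** in before-and-after pictures the bowl, brush and both stoppers are in the same places.

**What disagreed or could not be checked:**
- The automatic picture comparison flagged the bowl and one stopper. In the last picture both stand where they started. The arm's shadow accounts for the bowl; for the stopper I take it to be the arm or its shadow.
- The final stillness check was not clean. Some single pixels changed a lot in the background as well as on the wheel, which I take to be noise. The average change was only slightly higher on the wheel (2.5 against 2.1).
- I could not see the heavy side itself. The 58° comes from the tool's rotation and the no-slip check. That it hung straight down on the stand rests on the wait and on the wheel looking still.

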